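Fill the saucer from the chew-ball dispenser

TASK

Push the terracotta saucer along the bench to the chew-ball dispenser until the end of the spout hangs just inside the saucer's near rim, in line with its middle, so that the balls will drop into it; then press the paddle of the dispenser's rocking lever right down so that the gate lifts, keep it down until all three chew balls have rolled into the saucer, and let it up again so that the gate shuts. Do it all by pushing and pressing: pick nothing up, keep off the balls and the gate themselves, and leave the other things on the bench where they are.

Things in the scene. Friction and masses are not known exactly. Their poses are not given: they have to be found in the camera images.
- saucer: Round terracotta saucer, loose on the bench, 170 mm across the rim, 148 mm across the foot, 38 mm high, flat inner floor 7 mm up, wall 6 mm thick, about 0.45 kg (0.3 to 0.65). Origin: centre of its underside. The inner floor takes three chew balls side by side.
- spout (a point): Point on the bench in front of the dispenser's spout, where the saucer's centre belongs: on the chute's centre line, 50 mm out from the spout's open end, where the balls come down. Its axes are the dispenser's: balls run along -x, y is across the chute. The spout is 56 mm wide, its end 50 mm to +x of this point, its underside 46 mm over the bench, so the saucer's rim slides under it.
- dispenser: Fixed dispenser: sloping open-topped plywood chute on a stand. Origin on the bench under the gate, 125 mm along +x from spout, same axes. Within 45 mm of the centre line: chute and spout x -75 to 165 mm (top 75 to 125 mm high), stand from x = 47 mm, gate guides and tie at x = 0, 180 mm high. Lever post at x = 0, y = -75 mm, 160 mm high, with a 40 mm square flange on the bench
- paddle (a point): Centre of the top of the paddle, a flat wooden pad 48 mm (dispenser x) by 60 mm on the free end of the rocking lever, on the -y side. Gate shut: 198 mm over the bench, at x = -16, y = -169 mm in the dispenser's frame, sloping 0.32 rad down towards the gate. Fully pressed: 132 mm over the bench, sloping 0.32 rad the other way, 12 mm farther to -y.
- rocker (a joint): Angle of the rocking lever, a steel bar across the dispenser's front, pivoted on the post 147 mm over the bench, paddle 105 mm from the pivot; its other end lifts the gate. 0 = gate shut, paddle high; 0.64 rad = paddle down on its stop, gate raised 50 mm. A ball passes from about 0.53. A spring brings it back when let go; pressing takes about 3 to 6 N.
- gate: Steel gate leaf, 42 mm wide, 5 mm thick, sliding up and down between two guides across the chute. Origin: middle of its lower edge, 62 mm over the bench when shut, 112 mm when fully raised; 125 mm along +x from spout.
- chew_1: Wooden chew ball, 38 mm across, about 19 g, loose; number 1 of three lying in file in the open-topped sloping chute behind the gate at the start. Origin: its centre. With the gate fully up the balls run out by themselves within about 2 s.
- chew_2: Wooden chew ball, 38 mm across, about 19 g, loose; number 2 of three lying in file in the open-topped sloping chute behind the gate at the start. Origin: its centre. With the gate fully up the balls run out by themselves within about 2 s.
- chew_3: Wooden chew ball, 38 mm across, about 19 g, loose; number 3 of three lying in file in the open-topped sloping chute behind the gate at the start. Origin: its centre. With the gate fully up the balls run out by themselves within about 2 s.
- scoop: Bystander: green plastic scoop, 190 mm long, 62 mm wide, 36 mm high, lying on the bench. Origin: on its underside, where handle and bowl meet; x towards the bowl.
- comb: Bystander: steel grooming comb, 180 mm long, 37 mm wide, 6 mm thick, lying behind the paddle. Origin: underside, middle of the spine; x along the spine.
- gnaw_block: Bystander: wooden gnaw block, 90 by 46 by 46 mm. Origin: centre of its underside; x along it.
- caddy: Bystander: grey plastic caddy with a white lid, 130 by 170 mm, 138 mm high with its handle. Origin: centre of its underside.
- feed_bowl: Bystander: white ceramic bowl, 116 mm across, 45 mm high. Origin: centre of its underside.
- water_bottle: Bystander: upright clear drinking bottle, 66 mm across, 190 mm high. Origin: centre of its underside.
There are look-alikes about, which are no part of the job. Of the things like the saucer, leave any that is turquoise; of the rest the smaller one is meant.

How it is judged (in metres and radians):
On the way, in this order (a step that is already met when the one before it is completed fails the run):
1. the saucer stands at the spout, with the gate still shut (horizontal distance between saucer and spout below 0.04 m and linear speed of saucer below 0.03 m/s and value of joint rocker below 0.1 rad), for 0.2 s.
2. the paddle is pressed right down and the gate is up (value of joint rocker above 0.56 rad), for 0.3 s.
At the end, for the whole second after the job is handed in: All three chew balls lie in the saucer (centres within 64 mm of its centre and under 50 mm high, no longer rolling about), the saucer stands flat and still on the bench within 50 mm of the point in front of the spout, and the lever is back up with the gate shut (within 0.05 rad) (horizontal distance between each of chew_1, chew_2, chew_3 and saucer below 0.064 m and height (world z) of each of chew_1, chew_2, chew_3 below 0.05 m and linear speed of each of chew_1, chew_2, chew_3 below 0.1 m/s and horizontal distance between saucer and spout below 0.05 m and height (world z) of saucer below 0.006 m and angle between saucer's own z axis and vertical below 0.06 rad and linear speed of saucer below 0.02 m/s and value of joint rocker below 0.05 rad); the robot touches nothing.
It fails at once if the saucer was lifted or tipped up (height (world z) of saucer above 0.012 m or angle between saucer's own z axis and vertical above 0.2 rad).
It fails at once if the robot touched a chew ball (contact force between any of the fingers, the arm and chew_1 above 0.2 N or contact force between any of the fingers, the arm and chew_2 above 0.2 N or contact force between any of the fingers, the arm and chew_3 above 0.2 N).
It fails at once if the robot worked the gate by hand instead of by the lever (contact force between any of the fingers, the arm and gate above 0.5 N).
It fails at once if another thing on the bench was moved (distance of any of scoop, comb, gnaw_block, caddy, feed_bowl, water_bottle, brush from where it was at the start of the episode above 0.03 m).
It also fails if it takes over 58 s, if anything falls off the work surface, if the arm or the gripper's body presses on something with over 40 N, if the wrist force passes 120 N, or if a joint passes its speed limit or range.

ROBOT

A 6-joint arm with a two-finger parallel gripper is mounted at the origin on the work surface. World frame = base frame: x ahead of the robot, y to its left, z up, the work surface at z = 0. Lengths are in mm, angles in rad, forces in N, time in s.
With the tool pointing down it reaches from about 350 to 875 mm from the base axis. Payload 4.2 kg.
Tool frame: the origin (TCP) lies at the very end of the fingers, on their centre line; the grasp point (between the pads) lies 19 mm behind it (arm.pinch_z is the distance from the TCP to the grasp point, in mm); x points along the fingers, y is the direction in which the jaws open and shut, and the axes are right-handed (so a half turn about x gives the same grasp; the last joint's range is limited). The gripper opens to 85 mm and grips with 20 to 120 N. Pads are 22 mm wide; open, the fingers measure 114 mm over their backs; the gripper's body (76 mm by 85 mm) begins 54 mm behind the grasp point. The pads swing forward as they close: fully open they stand 13 mm farther back than shut.
Start: joints at [1.421, 0.385, 0.008, 0, -1.194, -0.259], TCP at [248.409, 573.491, 197.312] pointing down, gripper open.
Joint ranges: [-3.14, 3.14], [-1.21, 2.06], [-1.07, 1.41], [-3.16, 2.05], [-2.99, -0.16], [-3.1, 3.1]. Speed limits (rad/s): [2.79, 2.79, 3.14, 3.14, 3.14, 3.14].

INTERFACE

Orientations are given as a unit quaternion [x, y, z, w].
In Python, from bench import arm gives the robot as it stands.
- The arm moves only by the tool drive_tool, never from a script. Its argument "motion" is a list of rows, each a list of 4 numbers: the shift along the tool's x, y, z in mm, then the turn about the tool's x in degrees. In form: [[dx, dy, dz, spin], ...]. A call has 1 to 10 rows; each row shifts and turns the commanded pose from where the row before left it, along the tool's axes as they then stand; what a row does not reach is not made up. A row lasts 1/12 s, in which the tool goes at most 41.7 mm and 7.16 degrees, less where a joint would pass 70% of its speed; a pose out of reach is approached as far as the arm can. A call with a gripper value outside its range is refused whole. "grip" is the finger opening in mm, from 0 to 85.4, set as the call begins (left out, the last holds). The fingers move at their own pace and stop on an object; the grip force is fixed at half the most. Time passes only in rows, so rows that do not move let the fingers close. It gives the time, the measured TCP pose, the force and the opening at its end, in the units of the state.
- arm.read_state(): the state, without advancing time (a new reading comes with each control period).
- arm.get_image(name): name is "scene" or "top" or "wrist"; returns the picture (420x560x3 uint8, red, green, blue); there is no depth.
- arm.calibration(name): a dict with "K" (3x3 intrinsics, pixels), "eye" and "attitude" of the camera in the world; the wrist camera has in their place "T_tool_cam" (4x4, takes a point from camera to tool coordinates, whose origin is the TCP and whose axes are the tool frame's). Camera axes: x right, y up, looking along -z (the intrinsics and any distortion apply to the point x, -y, -z); pixel columns grow to the right and rows downward; lengths in mm; the calibration is good to about 2 mm. The wrist camera is an equidistant fisheye: a pixel r from the principal point sees the ray r / f radians off the axis. A picture is of the moment at which its call begins: read the wrist's pose just before it. calibration takes no time and is no camera call.
- arm.job_done(): hands the job in, once; it reports no verdict.
The state is a dict: "clock": time; "joints": joint angles; "joint_vel": joint speeds; "joint_efforts": joint torques, N m; "position": TCP position; "ee_rot": TCP orientation; "contact_force": force on the tool from outside, world axes, zero at the start; "wrist_torque": the same for the moment, N m; "gripper_width": finger opening in mm.
Only numpy, scipy, OpenCV 4.12 (cv2) and the standard library are available. Lean on these libraries where they do the work, as an engineer would, in place of code of your own. Each camera call takes 0.05 s, during which the arm holds its last target. There are 200 camera calls.

## Working session

There is one attempt and no reset: what is moved stays moved. The work goes in short steps, Python scripts to look and compute and a tool call to move; the robot and the scene stay as the last step left them, time stands still between calls to the robot, and variables do not carry over. Pictures are saved under pics/ and viewed, about 8 in all and at most 12, crops included, and the job is handed in when it is done.

Besides the shell and the picture viewer there is one more tool, called after "Call:" as name([rows], argument=value, ...), one row to a line, values as JSON. drive_tool: Moves the arm, as the interface text tells. Its arguments: {"type":"object","properties":{"motion":{"type":"array"},"grip":{"type":"number"}},"required":["motion"]}

```bash
mkdir -p pics; ls; python3 - <<'E'
from bench import arm
import cv2,numpy as np
s=arm.read_state(); print(s)
for n in("scene","top"):
    im=arm.get_image(n); cv2.imwrite(f"pics/{n}0.png",im[:,:,::-1]); print(n,arm.calibration(n))
print(arm.calibration("wrist"))
E
```

```text
pics
{'clock': 0.0, 'joints': array([ 1.42060621e+00,  3.85585904e-01,  6.61186958e-03, -4.86368263e-04,
       -1.19400049e+00, -2.58597749e-01]), 'joint_vel': array([ 0.00142044, -0.00296803,  0.00191377,  0.0014568 , -0.00035163,
        0.00096803]), 'joint_efforts': array([-3.10170662e-04, -3.92297244e+01,  1.88399220e+01,  4.18604851e+00,
       -4.63473931e-03,  7.07618412e-06]), 'position': array([248.16404429, 572.89735895, 196.20036727]), 'ee_rot': array([-0.6922566 ,  0.14436378,  0.69249233,  0.14280851]), 'contact_force': array([-0.08733266,  0.52605345, -0.48637027]), 'wrist_torque': array([-0.01340726, -0.02430005,  0.03179404]), 'gripper_width': 85.32351996164512}
scene {'K': array([[483.75983195,   0.        , 277.59615054],
       [  0.        , 483.75983195, 211.9376843 ],
       [  0.        ,   0.        ,   1.        ]]), 'eye': array([1177.45322424,  318.68987415, 1329.09272921]), 'attitude': array([0.1493253 , 0.22997604, 0.81877431, 0.50440223])}
top {'K': array([[429.17691547,   0.        , 279.63431322],
       [  0.        , 429.17691547, 215.99893477],
       [  0.        ,   0.        ,   1.        ]]), 'eye': array([ 357.63701395,    2.91808737, 1249.44314571]), 'attitude': array([ 0.06443378, -0.04872634, -0.69643783,  0.71305567])}
{'K': array([[325.1922621 ,   0.        , 283.85741934],
       [  0.        , 325.1922621 , 214.38851148],
       [  0.        ,   0.        ,   1.        ]]), 'T_tool_cam': array([[-3.15539058e-04,  3.00150762e-01, -9.53891724e-01,
        -1.75019158e+02],
       [ 9.99999473e-01,  1.02619398e-03, -7.88977015e-06,
         1.12813304e-01],
       [ 9.76509823e-04, -9.53891224e-01, -3.00150928e-01,
        -7.70308608e+01],
       [ 0.00000000e+00,  0.00000000e+00,  0.00000000e+00,
         1.00000000e+00]])}
```

View pics/scene0.png

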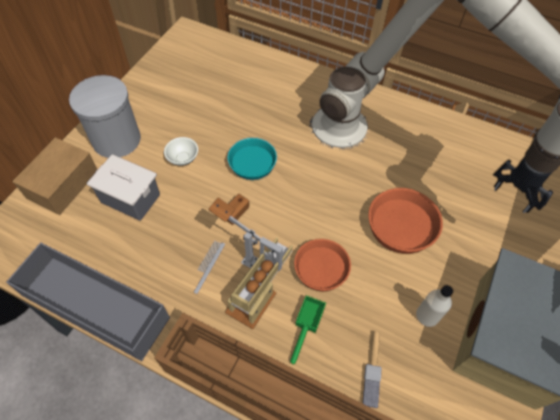

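View pics/top0.png

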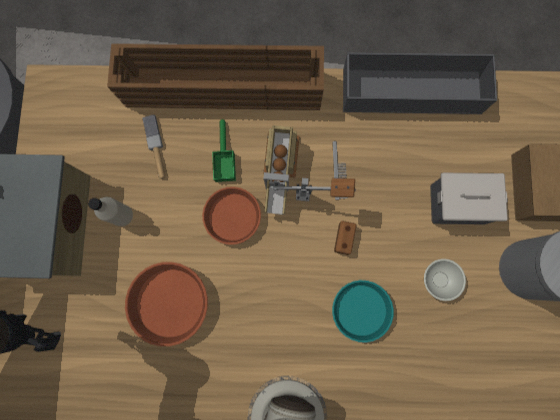

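The top view shows three dishes: small terracotta (232,216), large terracotta (167,304) and turquoise (363,311). The one meant is the small terracotta. The dispenser has its gate near (275,178), spout end near (278,212) and paddle near (343,187). Next I'll take a close crop and measure.

```bash
cat > h.py <<'E'
import numpy as np,cv2
from scipy.spatial.transform import Rotation as R
from bench import arm
def ray(n,u,v):
    c=arm.calibration(n);K=c["K"];p=np.linalg.inv(K)@[u,v,1]
    return c["eye"],R.from_quat(c["attitude"]).as_matrix()@np.array([p[0],-p[1],-p[2]])
def at(n,u,v,z):
    e,d=ray(n,u,v);return e+d*(z-e[2])/d[2]
def proj(n,P):
    c=arm.calibration(n);q=R.from_quat(c["attitude"]).as_matrix().T@(np.asarray(P,float)-c["eye"])
    p=c["K"]@np.array([q[0],-q[1],-q[2]]);return p[:2]/p[2]
def terr(n,im,lo=40):
    h=cv2.cvtColor(im,cv2.COLOR_RGB2HSV)
    m=((h[...,0]<9)&(h[...,1]>130)&(h[...,2]>90)).astype(np.uint8)
    k,l,st,ce=cv2.connectedComponentsWithStats(m)
    return [(i,st[i],ce[i]) for i in range(1,k) if st[i][4]>lo],l
E
python3 - <<'E'
from h import *
for n in("top","scene"):
    im=cv2.imread(f"pics/{n}0.png")[:,:,::-1].copy()
    b,l=terr(n,im)
    for i,s,c in b:
        cs,_=cv2.findContours((l==i).astype(np.uint8),cv2.RETR_EXTERNAL,cv2.CHAIN_APPROX_NONE)
        hull=cv2.convexHull(max(cs,key=len))[:,0]
        P=np.array([at(n,u,v,38)[:2] for u,v in hull]);(cx,cy),r=cv2.minEnclosingCircle(P.astype(np.float32))
        print(n,s,c.round(1),"circle at z38",round(cx),round(cy),round(r,1))
top=cv2.imread("pics/top0.png")[120:260,195:370]
cv2.imwrite("pics/c0.png",cv2.resize(top,None,fx=4.5,fy=4.2857,interpolation=cv2.INTER_CUBIC))
E
```

```text
top [ 210  190   50   54 1230] [235.5 217.1] circle at z38 550 159 81.1
top [ 139  267   68   79 2455] [172.8 305.1] circle at z38 296 322 109.8
scene [ 370  189   71   63 3178] [403.3 219.8] circle at z38 298 338 116.7
scene [ 296  240   54   50 1933] [321.7 264.4] circle at z38 556 172 80.3
```

View pics/c0.png

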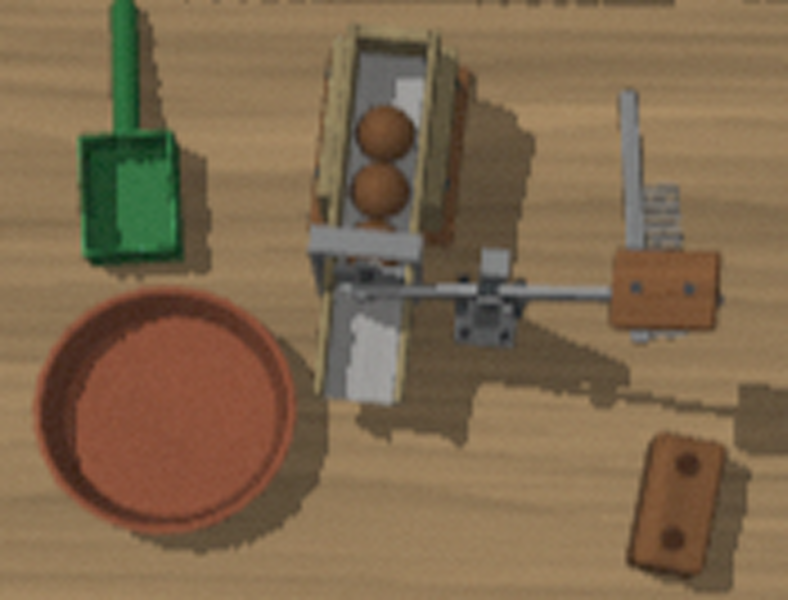

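The crop confirms the small terracotta saucer, with its rim centre near crop (165,410), about 170 mm across. It also shows the spout end corners at crop (318,393) and (402,403), and the paddle centre near (665,290). I'll fit the dispenser pose next.

```bash
cat > fit.py <<'E'
from h import *
from scipy.optimize import least_squares
f=lambda x,y:(195+x/4.5,120+y/4.2857)
pts=[((-16,-169,198),f(665,290)),((-75,28,75),f(318,393)),((-75,-28,75),f(402,403)),((0,0,180),f(366,240)),((165,0,125),f(393,32))]
W=lambda p,L:np.array([p[0]+np.cos(p[2])*L[0]-np.sin(p[2])*L[1],p[1]+np.sin(p[2])*L[0]+np.cos(p[2])*L[1],L[2]])
E
python3 - <<'E'
from fit import *
r=least_squares(lambda p:np.concatenate([proj("top",W(p,L))-u for L,u in pts]),[620,60,0],x_scale=[100,100,.1],loss="soft_l1")
p=r.x;print(p);print([ (proj("top",W(p,L))-u).round(1) for L,u in pts])
print("spout",W(p,(-125,0,0)),"paddle",W(p,(-16,-169,198)),"pressed",W(p,(-16,-181,132)))
print("saucer top",at("top",*f(165.5,410),38))
print("scoop near",at("top",*f(130,262),36),"gnaw",at("top",*f(676,505),46),"gnaw corners",[at("top",*f(*q),46)[:2].round() for q in[(655,435),(725,445),(630,565),(695,575)]])
print("comb",[at("top",*f(*q),6)[:2].round() for q in[(628,90),(640,340)]])
im=cv2.imread("pics/scene0.png")
# overlay
big=cv2.resize(im[180:340,190:390],None,fx=4,fy=3.75,interpolation=cv2.INTER_CUBIC)
def dot(P,c):
    u=proj("scene",P);cv2.circle(big,(int((u[0]-190)*4),int((u[1]-180)*3.75)),4,c,-1)
for L,_ in pts: dot(W(p,L),(255,0,255))
dot(W(p,(-75,28,46)),(0,255,0));dot(W(p,(-75,-28,46)),(0,255,0))
S=at("top",*f(165.5,410),38)
for a in np.arange(0,6.28,.5): dot(S+85*np.array([np.cos(a),np.sin(a),0]),(255,255,0))
cv2.imwrite("pics/o.png",big)
E
```

```text
[ 6.30209265e+02  3.99511003e+01 -6.80695044e-02]
[array([-0. , -0.1]), array([-0.9,  0.4]), array([ 0.5, -0.2]), array([-0. ,  1.4]), array([ 0.2, -3.3])]
spout [505.49874412  48.45321907   0.        ] paddle [ 602.75145356 -127.56925253  198.        ] pressed [ 601.93525015 -139.54146251  132.        ]
saucer top [551.04992319 169.62490579  38.        ]
scoop near [652.63382498 197.30079748  36.        ] gnaw [ 493.72822554 -153.60366044   46.        ] gnaw corners [array([ 540., -140.]), array([ 534., -184.]), array([ 454., -125.]), array([ 448., -165.])]
comb [array([ 791., -127.]), array([ 612., -135.])]
```

View pics/o.png

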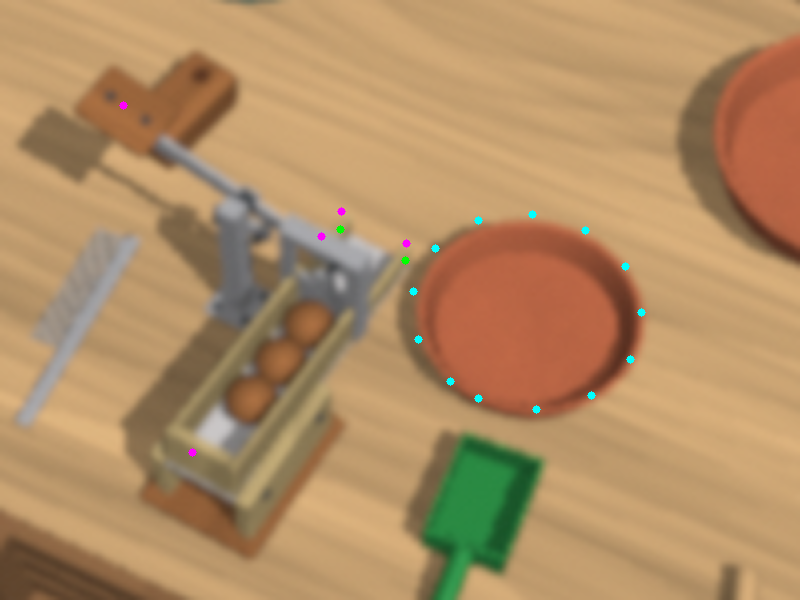

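```bash
python3 - <<'E'
from fit import *
g=lambda x,y:(190+x/4,180+y/3.75)
T=[("top",L,u) for L,u in pts]+[("top",(0,-75,160),f(495,258)),("scene",(-16,-169,198),g(130,112)),("scene",(0,0,180),g(334,240)),("scene",(-75,28,75),g(388,259)),("scene",(165,0,125),g(205,450)),("scene",(0,-75,160),g(233,207))]
def res(q):
    return np.concatenate([proj(n,W(q[:3],L))+(q[3:5] if n=="scene" else 0)-u for n,L,u in T]+[q[3:5]*.5])
r=least_squares(res,[630,40,-.07,0,0],x_scale=[100,100,.1,1,1],loss="soft_l1");p=r.x
print(p.round(3));print(res(p).reshape(-1,2).round(1).tolist())
print("spout",W(p,(-125,0,0)),"paddle",W(p,(-16,-169,198)))
S=at("top",*f(165.5,410),38);print(S)
s=arm.read_state();print("tool axes cols\n",R.from_quat(s["ee_rot"]).as_matrix().round(3),s["position"])
E
```

```text
[ 6.30476e+02  4.02210e+01 -6.30000e-02  1.67900e+00  8.78000e-01]
[[-0.1, -0.6], [-0.8, 0.3], [0.6, -0.3], [-0.1, 1.3], [-0.2, -3.4], [0.1, 1.3], [-0.2, -0.6], [-1.4, 0.2], [6.4, -3.2], [-1.1, 1.9], [0.5, 0.2], [0.8, 0.4]]
spout [505.72121251  48.0482106    0.        ] paddle [ 603.92449692 -127.44570647  198.        ]
[551.04992319 169.62490579  38.        ]
tool axes cols
 [[-0.001 -0.398 -0.918]
 [-0.002 -0.918  0.398]
 [-1.     0.002 -0.   ]] [248.18415426 572.97021534 196.3302517 ]
```

Call:
drive_tool([
  [0, 15.6, -27.4, 0],
  [0, 15.6, -27.4, 0],
  [0, 15.6, -27.4, 0],
  [0, 15.6, -27.4, 0],
  [0, 15.6, -27.4, 0],
  [0, 15.6, -27.4, 0],
  [0, 15.6, -27.4, 0],
  [0, 15.6, -27.4, 0],
], grip=0)

```text
clock: 0.77
position: [400.4, 370.3, 197.0]
ee_rot: [-0.692, 0.144, 0.693, 0.143]
contact_force: [0.3, 0.0, 1.4]
gripper_width: -0.2
```

Call:
drive_tool([
  [0, 15.6, -27.4, 0],
  [0, 15.6, -27.4, 0],
  [0, 15.6, -27.4, 0],
  [0, 15.6, -27.4, 0],
  [0, 15.6, -27.4, 0],
  [0, 15.6, -27.4, 0],
  [0, 15.6, -27.4, 0],
  [0, 15.6, -27.4, 0],
  [0, 0, 0, 0],
  [0, 0, 0, 0],
])

```text
clock: 1.6
position: [551.8, 168.7, 196.5]
ee_rot: [-0.692, 0.145, 0.693, 0.144]
contact_force: [-0.2, 0.2, 0.1]
gripper_width: 0.1
```

Call:
drive_tool([
  [30, 2, 0, 0],
  [30, 2, 0, 0],
  [30, 2, 0, 0],
  [30, 2, 0, 0],
  [20, 2, 0, 0],
  [20, 2, 0, 0],
  [12, 2, 0, 0],
  [7, 2, 0, 0],
  [0, 0, 0, 0],
  [0, 0, 0, 0],
])

```text
clock: 2.43
position: [545.1, 156.1, 18.6]
ee_rot: [0.693, -0.143, -0.692, -0.143]
contact_force: [-0.4, 0.8, 0.8]
gripper_width: 0.3
```

```bash
python3 - <<'E'
from h import *
s=arm.read_state();im=arm.get_image("wrist");cv2.imwrite("pics/w1.png",im[:,:,::-1]);print(s["position"])
E
```

```text
[545.07274592 156.12135352  18.5849988 ]
```

View pics/w1.png

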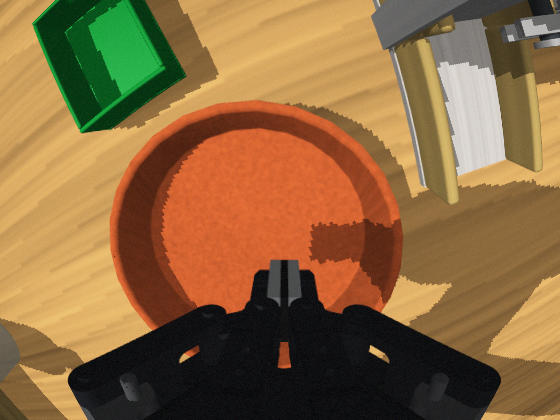

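Call:
drive_tool([
  [0, 8, -1, 0],
  [0, 8, -1, 0],
  [0, 8, -1, 0],
  [0, 8, -1, 0],
  [0, 5, -1, 0],
  [0, 5, -0.5, 0],
  [0, 6, -0.5, 0],
  [0, 7, -0.5, 0],
  [0, 8, -0.5, 0],
  [0, 8, -0.5, 0],
])

```text
clock: 3.32
position: [523.4, 86.7, 18.2]
ee_rot: [-0.692, 0.144, 0.692, 0.143]
contact_force: [-1.3, -0.5, 0.9]
gripper_width: 0.1
```

Call:
drive_tool([
  [0, 8, -0.5, 0],
  [0, 8, -0.5, 0],
  [0, 8, -0.5, 0],
  [0, 8, -0.5, 0],
  [0, 8, -0.5, 0],
  [0, 8, -0.5, 0],
  [0, 8, -0.5, 0],
  [0, 6, 0, 0],
  [0, 4, 0, 0],
  [0, 3, 0, 0],
])

```text
clock: 4.15
position: [499.4, 22.1, 18.3]
ee_rot: [0.692, -0.144, -0.692, -0.144]
contact_force: [0.3, 0.0, -0.3]
gripper_width: 0.0
```

```bash
cat > look.py <<'E'
from h import *
import sys
s=arm.read_state();print(s["clock"],s["position"].round(1),s["contact_force"].round(1))
im=arm.get_image("top");sc=arm.get_image("scene")
a=cv2.resize(im[120:260,195:370],(440,352),interpolation=cv2.INTER_CUBIC);b=cv2.resize(sc[180:340,190:390],(340,272),interpolation=cv2.INTER_CUBIC)
o=np.zeros((352,790,3),np.uint8);o[:,:440]=a;o[:272,450:]=b
cv2.imwrite(sys.argv[1],o[:,:,::-1]);cv2.imwrite("pics/scene_raw.png",sc[:,:,::-1]);cv2.imwrite("pics/top_raw.png",im[:,:,::-1])
E
python3 look.py pics/l1.png
```

```text
4.15 [499.4  22.1  18.3] [ 0.3  0.  -0.3]
```

View pics/l1.png

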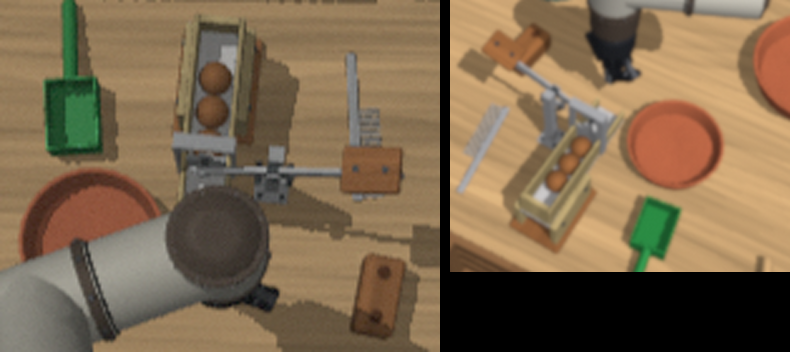

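The saucer seems not to have moved, so I'll check where it is against the wrist picture.

```bash
cat >> h.py <<'E'
def wray(s,u,v):
    c=arm.calibration("wrist");K=c["K"];T=c["T_tool_cam"]
    d=np.array([(u-K[0,2])/K[0,0],(v-K[1,2])/K[1,1]]);t=np.hypot(*d)
    q=np.array([np.sin(t)*d[0]/t,-np.sin(t)*d[1]/t,-np.cos(t)])
    M=R.from_quat(s["ee_rot"]).as_matrix();return s["position"]+M@T[:3,3],M@T[:3,:3]@q
def wat(s,u,v,z):
    e,d=wray(s,u,v);return e+d*(z-e[2])/d[2]
E
python3 - <<'E'
from h import *
s=dict(position=np.array([545.07,156.12,18.58]),ee_rot=np.array([.6925,-.1435,-.6922,-.1433]))
for q in[(110,235),(403,245),(255,100),(145,320)]: print(q,wat(s,*q,38).round())
print("spout corners z75",wat(s,456,203,75).round(),wat(s,541,170,75).round(),"z60",wat(s,456,203,60).round())
for n in("pics/scene0.png","pics/scene_raw.png"):
    im=cv2.imread(n)[:,:,::-1].copy();print([(c.round(1),st[:4]) for i,st,c in terr("scene",im)[0]])
print("TCP in scene",proj("scene",arm.read_state()["position"]))
im=arm.get_image("wrist");cv2.imwrite("pics/w2.png",im[:,:,::-1])
E
```

```text
(110, 235) [599. 240.  38.]
(403, 245) [529.  92.  38.]
(255, 100) [628. 135.  38.]
(145, 320) [542. 252.  38.]
spout corners z75 [557.  72.  75.] [554.  21.  75.] z60 [550.  66.  60.]
[(array([403.3, 219.8]), array([370, 189,  71,  63], dtype=int32)), (array([321.7, 264.4]), array([296, 240,  54,  50], dtype=int32))]
[(array([403.5, 219.9]), array([370, 190,  71,  62], dtype=int32)), (array([321.6, 264.4]), array([295, 240,  55,  50], dtype=int32))]
TCP in scene [284.42948527 232.32871095]
```

View pics/w2.png

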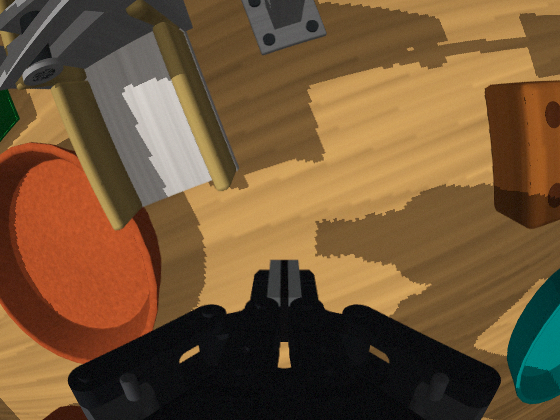

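The pictures and readings disagree: the measured TCP height is 18 mm, yet the fingers went over the 38 mm rim without touching it. In the wrist view the tips at (285,262) also sit lower than the TCP should project, so the real tips appear to be 20–40 mm higher than reported. I'll probe the bare bench here, gently.

Call:
drive_tool([
  [4, 0, 0, 0],
  [4, 0, 0, 0],
  [4, 0, 0, 0],
  [3, 0, 0, 0],
  [0, 0, 0, 0],
  [0, 0, 0, 0],
])

```text
clock: 4.8
position: [499.4, 22.7, 2.9]
ee_rot: [-0.692, 0.144, 0.693, 0.143]
contact_force: [0.7, 0.3, -1.1]
gripper_width: 0.1
```

```bash
python3 - <<'E'
from h import *
s=arm.read_state();print(s["position"],s["contact_force"])
im=arm.get_image("wrist")
g=cv2.cvtColor(im,cv2.COLOR_RGB2GRAY);print(g[225:275:2,285])
# predicted pixel of the tip edges for tip offset h behind TCP
c=arm.calibration("wrist");T=np.linalg.inv(c["T_tool_cam"]);K=c["K"]
for h in(0,20,30,40):
  for z in(-11,-5,0,11):
    q=T@[-h,0,z,1];d=np.array([q[0],-q[1],-q[2]]);t=np.arctan2(np.hypot(d[0],d[1]),d[2]);r=K[0,0]*t/np.hypot(d[0],d[1])
    print(h,z,(K[0,2]+r*d[0]).round(),(K[1,2]+r*d[1]).round())
E
```

```text
[499.37559865  22.69454523   2.91471661] [ 0.72885124  0.31052764 -1.14410546]
[160 155 150 142 145 145 152 152 150 149 152 145 149 159 152 156 154 126
  11  11  14   8   8  10  11]
0 -11 284.0 233.0
0 -5 284.0 242.0
0 0 284.0 250.0
0 11 284.0 267.0
20 -11 284.0 246.0
20 -5 284.0 257.0
20 0 284.0 265.0
20 11 284.0 283.0
30 -11 284.0 254.0
30 -5 284.0 265.0
30 0 284.0 274.0
30 11 284.0 293.0
40 -11 284.0 263.0
40 -5 284.0 275.0
40 0 284.0 284.0
40 11 284.0 303.0
```

Call:
drive_tool([
  [4, 0, 0, 0],
  [4, 0, 0, 0],
  [4, 0, 0, 0],
  [0, 0, 0, 0],
])

```text
clock: 5.18
position: [498.8, 22.4, -9.6]
ee_rot: [-0.692, 0.144, 0.693, 0.143]
contact_force: [-0.7, 0.6, -0.2]
gripper_width: -0.3
```

Measured z is −9.6 with no force, so the tips really do end short of the TCP. I'll probe on in small steps.

Call:
drive_tool([
  [2, 0, 0, 0],
  [2, 0, 0, 0],
  [2, 0, 0, 0],
  [0, 0, 0, 0],
])

```text
clock: 5.52
position: [499.3, 22.6, -15.1]
ee_rot: [-0.692, 0.144, 0.693, 0.143]
contact_force: [0.1, -0.0, 0.5]
gripper_width: 0.1
```

Call:
drive_tool([
  [1.5, 0, 0, 0],
  [1.5, 0, 0, 0],
  [0, 0, 0, 0],
])

```text
clock: 5.77
position: [499.4, 22.6, -17.9]
ee_rot: [-0.692, 0.144, 0.692, 0.143]
contact_force: [0.3, -0.0, -0.4]
gripper_width: 0.0
```

Call:
drive_tool([
  [1.5, 0, 0, 0],
  [1.5, 0, 0, 0],
  [0, 0, 0, 0],
])

```text
clock: 6.02
position: [499.4, 22.6, -21.0]
ee_rot: [-0.692, 0.144, 0.693, 0.143]
contact_force: [-0.2, 0.6, -0.0]
gripper_width: 0.2
```

Call:
drive_tool([
  [1.5, 0, 0, 0],
  [1.5, 0, 0, 0],
  [0, 0, 0, 0],
])

```text
clock: 6.27
position: [499.4, 22.6, -24.0]
ee_rot: [-0.692, 0.144, 0.693, 0.143]
contact_force: [0.6, -0.1, 0.5]
gripper_width: 0.0
```

Call:
drive_tool([
  [1.5, 0, 0, 0],
  [1, 0, 0, 0],
  [0, 0, 0, 0],
])

```text
clock: 6.52
position: [499.4, 22.6, -26.4]
ee_rot: [-0.692, 0.144, 0.693, 0.143]
contact_force: [-1.8, -0.6, 0.1]
gripper_width: 0.4
```

Call:
drive_tool([
  [1.5, 0, 0, 0],
  [1, 0, 0, 0],
  [0, 0, 0, 0],
])

```text
clock: 6.77
position: [499.4, 22.6, -28.9]
ee_rot: [-0.692, 0.144, 0.693, 0.143]
contact_force: [0.4, -0.5, -0.8]
gripper_width: 0.0
```

Call:
drive_tool([
  [1.5, 0, 0, 0],
  [1, 0, 0, 0],
  [0, 0, 0, 0],
])

```text
clock: 7.02
position: [499.4, 22.6, -31.4]
ee_rot: [-0.692, 0.144, 0.693, 0.143]
contact_force: [0.4, -0.6, -0.6]
gripper_width: 0.1
```

Call:
drive_tool([
  [1.5, 0, 0, 0],
  [1, 0, 0, 0],
  [0, 0, 0, 0],
])

```text
clock: 7.27
position: [499.5, 22.7, -33.8]
ee_rot: [-0.692, 0.144, 0.692, 0.143]
contact_force: [0.9, 0.2, -0.5]
gripper_width: -0.2
```

```bash
python3 - <<'E'
from h import *
s=arm.read_state();print(s["position"],s["contact_force"])
im=arm.get_image("wrist");cv2.imwrite("pics/w3.png",im[140:420,140:460,::-1])
E
```

```text
[499.51818905  22.67280019 -33.79952414] [ 0.85605366  0.15320688 -0.48090033]
```

View pics/w3.png

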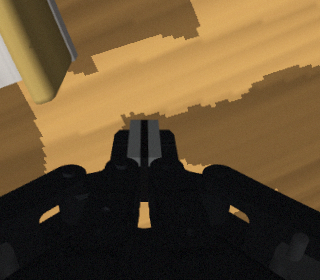

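Call:
drive_tool([
  [1.5, 0, 0, 0],
  [1, 0, 0, 0],
  [0, 0, 0, 0],
])

```text
clock: 7.57
position: [499.7, 22.7, -34.0]
ee_rot: [0.693, -0.143, -0.692, -0.143]
contact_force: [-5.0, 0.1, 18.6]
gripper_width: -0.2
```

Call:
drive_tool([
  [1, 0, 0, 0],
  [1, 0, 0, 0],
  [0, 0, 0, 0],
])

```text
clock: 7.82
position: [499.7, 22.7, -34.1]
ee_rot: [0.693, -0.143, -0.692, -0.143]
contact_force: [-9.9, 1.9, 34.9]
gripper_width: 0.0
```

Call:
drive_tool([
  [1, 0, 0, 0],
  [1, 0, 0, 0],
  [0, 0, 0, 0],
])

```text
clock: 8.07
position: [499.7, 22.7, -34.2]
ee_rot: [0.693, -0.143, -0.692, -0.142]
contact_force: [-15.4, 2.0, 50.4]
gripper_width: 0.1
```

Bench contact comes at measured z = −34.0, so the true fingertips are 34 mm behind the reported TCP, and tip height is z + 34. I'll lift, go back over the saucer and go down to a tip height of about 17 mm.

Call:
drive_tool([
  [-8, 0, 0, 0],
  [-28, 0, 0, 0],
  [-28, 0, 0, 0],
  [-28, 0, 0, 0],
  [-28, 0, 0, 0],
  [0, -28, 2.1, 0],
  [0, -28, 2.1, 0],
  [0, -28, 2.1, 0],
  [0, -28, 2.1, 0],
  [0, -28, 2.1, 0],
])

```text
clock: 8.9
position: [545.7, 156.5, 79.9]
ee_rot: [0.692, -0.144, -0.692, -0.144]
contact_force: [0.5, 0.7, 0.5]
gripper_width: -0.4
```

Call:
drive_tool([
  [0, 0, 0, 0],
  [25, 0, 0, 0],
  [25, 0, 0, 0],
  [20, 0, 0, 0],
  [15, 0, 0, 0],
  [8, 0, 0, 0],
  [4, 0, 0, 0],
  [0, 0, 0, 0],
])

```text
clock: 9.57
position: [545.2, 155.0, -17.8]
ee_rot: [-0.692, 0.144, 0.693, 0.143]
contact_force: [-0.6, 0.4, 0.4]
gripper_width: -0.0
```

Call:
drive_tool([
  [0, 8, -1, 0],
  [0, 8, -1, 0],
  [0, 8, -1, 0],
  [0, 8, -1, 0],
  [0, 5, -0.5, 0],
  [0, 5, -0.5, 0],
  [0, 6, -0.5, 0],
  [0, 7, -0.5, 0],
  [0, 8, -0.5, 0],
  [0, 8, -0.5, 0],
])

```text
clock: 10.4
position: [524.5, 87.5, -16.8]
ee_rot: [0.693, -0.143, -0.692, -0.144]
contact_force: [1.5, 3.5, 0.4]
gripper_width: 0.1
```

Call:
drive_tool([
  [0, 8, -0.5, 0],
  [0, 8, -0.5, 0],
  [0, 8, -0.5, 0],
  [0, 8, -0.5, 0],
  [0, 8, -0.5, 0],
  [0, 8, -0.5, 0],
  [0, 8, -0.5, 0],
  [0, 8, 0, 0],
  [0, 8, 0, 0],
  [0, 6, 0, 0],
])

```text
clock: 11.23
position: [496.0, 13.8, -16.9]
ee_rot: [0.693, -0.143, -0.692, -0.144]
contact_force: [2.1, 4.3, 3.0]
gripper_width: 0.1
```

Call:
drive_tool([
  [0, 6, 0, 0],
  [0, 5, 0, 0],
  [0, 4, 0, 0],
  [0, 3, 0, 0],
  [0, 0, 0, 0],
  [0, 0, 0, 0],
])

```text
clock: 11.73
position: [488.6, -2.7, -17.1]
ee_rot: [-0.692, 0.144, 0.693, 0.143]
contact_force: [2.8, 2.4, 2.6]
gripper_width: -0.1
```

```bash
python3 - <<'E'
from h import *
s=arm.read_state();print(s["clock"],s["position"].round(1),s["contact_force"].round(1),s["ee_rot"])
im=arm.get_image("wrist");cv2.imwrite("pics/w4.png",im[:,:,::-1])
sc=arm.get_image("scene");cv2.imwrite("pics/s4.png",sc[:,:,::-1])
print([(c.round(1),st[:4]) for i,st,c in terr("scene",sc)[0]])
E
```

```text
11.7333 [488.6  -2.7 -17.1] [2.8 2.4 2.6] [-0.69225083  0.14376557  0.69251988  0.1433055 ]
[(array([403.3, 219.9]), array([370, 190,  71,  63], dtype=int32)), (array([297.3, 236.6]), array([267, 214,  53,  47], dtype=int32))]
```

View pics/w4.png

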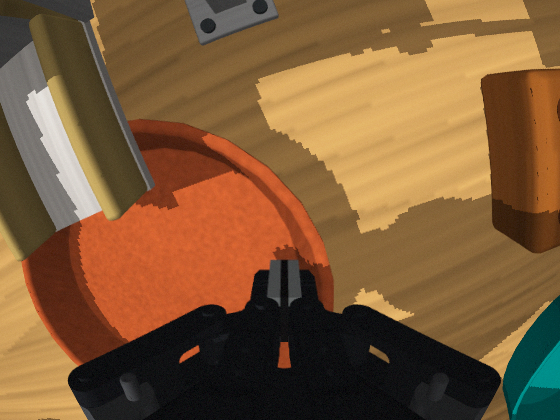

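The saucer now moves with the fingers, and the spout hangs over its near rim. I'll locate its centre from rim points in this view: (333,285), (312,215), (262,160), (207,131), (145,121), (23,268), (40,325).

```bash
cat > circ.py <<'E'
from h import *
from scipy.optimize import least_squares
def circ(s,px,z=38,r=85):
    P=np.array([wat(s,*q,z)[:2] for q in px])
    x=least_squares(lambda c:np.hypot(*(P-c).T)-r,P.mean(0),loss="soft_l1",f_scale=3).x
    return x,(np.hypot(*(P-x).T)-r).round(1)
E
python3 - <<'E'
from circ import *
s=arm.read_state()
print(circ(s,[(333,285),(312,215),(262,160),(207,131),(145,121),(23,268),(40,325)]))
print("spout corners z75",wat(s,115,219,75),wat(s,22,260,75))
E
```

```text
(array([505.49437672,  55.63371145]), array([-2.5,  0. ,  0.7,  0.5, -0.1, -2.7,  0.7]))
spout corners z75 [553.80979744  23.32329114  75.        ] [557.5846674   72.62389851  75.        ]
```

Call:
drive_tool([
  [0, 2, 0, 0],
  [0, 2, 0, 0],
  [0, 1.5, 0, 0],
  [0, 0, 0, 0],
  [0, -5, 0, 0],
  [0, -8, 0, 0],
  [-10, 0, 0, 0],
  [-25, 0, 0, 0],
  [-30, 0, 0, 0],
  [-30, 0, 0, 0],
])

```text
clock: 12.67
position: [489.5, 4.3, 77.5]
ee_rot: [-0.69, 0.145, 0.694, 0.142]
contact_force: [0.5, -0.4, -0.5]
gripper_width: 0.1
```

Call:
drive_tool([
  [-30, 0, 0, 0],
  [-30, 0, 0, 0],
  [-30, 0, 0, 0],
  [-30, 0, 0, 0],
  [0, 13, -25, 0],
  [0, 13, -25, 0],
  [0, 13, -25, 0],
  [0, 13, -25, 0],
  [0, 0, 0, 0],
  [0, 0, 0, 0],
])

```text
clock: 13.5
position: [561.9, -83.4, 195.9]
ee_rot: [-0.69, 0.145, 0.694, 0.144]
contact_force: [0.3, 1.0, 0.1]
gripper_width: 0.0
```

```bash
python3 - <<'E'
from h import *
s=arm.read_state();print(s["clock"],s["position"].round(1),s["contact_force"].round(1),s["ee_rot"])
im=arm.get_image("wrist");cv2.imwrite("pics/w5.png",im[:,:,::-1])
E
```

```text
13.5 [561.9 -83.4 195.9] [0.3 1.  0.1] [-0.69046341  0.14482389  0.69395712  0.14390913]
```

View pics/w5.png

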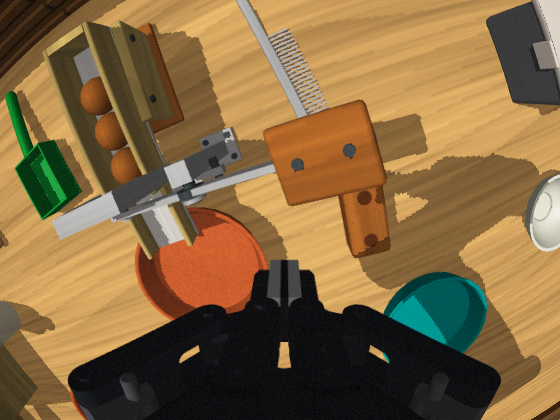

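The view shows the paddle centre near (326,152), the saucer under the spout, and the gate still shut. I'll measure both.

```bash
python3 - <<'E'
from circ import *
s=arm.read_state();M=R.from_quat(s["ee_rot"]).as_matrix()
print(circ(s,[(136,262),(146,290),(170,314),(215,208),(240,221),(258,242),(268,268)]))
for q in[(326,152),(297,164),(349,151)]:
    P=wat(s,*q,198);print(P,"tool move",(M.T@(P-s["position"])).round(1))
E
```

```text
(array([506.84719263,  48.04987299]), array([-1.4, -4.2, -6.5, -0.3, -1.4, -3.6, -4.1]))
[ 605.30536765 -126.59200535  198.        ] tool move [ -1.9  22.7 -57.6]
[ 605.38447241 -109.7025483   198.        ] tool move [ -1.9   7.2 -50.9]
[ 601.0266962 -138.4357608  198.       ] tool move [ -1.8  35.3 -58.3]
```

Call:
drive_tool([
  [0, 15, -29.5, 0],
  [0, 15.7, -29.5, 0],
  [0, 0, 0, 0],
  [15, 0, 0, 0],
  [10, 0, 0, 0],
  [10, 0, 0, 0],
  [10, 0, 0, 0],
  [10, 0, 0, 0],
  [10, 0, 0, 0],
  [0, 0, 0, 0],
])

```text
clock: 14.38
position: [604.2, -134.1, 131.0]
ee_rot: [-0.692, 0.144, 0.693, 0.143]
contact_force: [-0.9, -0.9, 3.7]
gripper_width: 0.3
```

Call:
drive_tool([
  [8, 0, 0, 0],
  [8, 0, 0, 0],
  [6, 0, 0, 0],
  [4, 0, 0, 0],
  [0, 0, 0, 0],
])

```text
clock: 14.8
position: [604.9, -134.9, 106.5]
ee_rot: [0.692, -0.144, -0.692, -0.143]
contact_force: [-0.1, -4.4, 5.1]
gripper_width: -0.2
```

Pressing force is 4–5 N, as expected. I'll go on gently to the stop.

Call:
drive_tool([
  [3, 0, 0, 0],
  [2, 0, 0, 0],
  [2, 0, 0, 0],
  [0, 0, 0, 0],
])

```text
clock: 15.13
position: [605.0, -134.5, 100.6]
ee_rot: [0.693, -0.144, -0.692, -0.143]
contact_force: [-2.1, -3.3, 6.7]
gripper_width: -0.0
```

Call:
drive_tool([
  [1.5, 0, 0, 0],
  [1.5, 0, 0, 0],
  [1, 0, 0, 0],
  [0, 0, 0, 0],
])

```text
clock: 15.47
position: [605.2, -134.5, 99.7]
ee_rot: [0.693, -0.143, -0.692, -0.143]
contact_force: [-5.8, -2.2, 18.4]
gripper_width: -0.2
```

Force rises to 18 N, so the paddle is on its stop. I'll hold it there about 3 s.

Call:
drive_tool([
  [0, 0, 0, 0],
  [0, 0, 0, 0],
  [0, 0, 0, 0],
  [0, 0, 0, 0],
  [0, 0, 0, 0],
  [0, 0, 0, 0],
  [0, 0, 0, 0],
  [0, 0, 0, 0],
  [0, 0, 0, 0],
  [0, 0, 0, 0],
])

```text
clock: 16.3
position: [605.3, -134.5, 99.7]
ee_rot: [0.693, -0.143, -0.692, -0.143]
contact_force: [-5.5, -1.9, 18.8]
gripper_width: -0.1
```

Call:
drive_tool([
  [0, 0, 0, 0],
  [0, 0, 0, 0],
  [0, 0, 0, 0],
  [0, 0, 0, 0],
  [0, 0, 0, 0],
  [0, 0, 0, 0],
  [0, 0, 0, 0],
  [0, 0, 0, 0],
  [0, 0, 0, 0],
  [0, 0, 0, 0],
])

```text
clock: 17.13
position: [605.2, -134.5, 99.7]
ee_rot: [0.693, -0.143, -0.692, -0.143]
contact_force: [-5.5, -1.5, 18.2]
gripper_width: 0.3
```

Call:
drive_tool([
  [0, 0, 0, 0],
  [0, 0, 0, 0],
  [0, 0, 0, 0],
  [0, 0, 0, 0],
  [0, 0, 0, 0],
  [0, 0, 0, 0],
  [0, 0, 0, 0],
  [0, 0, 0, 0],
  [0, 0, 0, 0],
  [0, 0, 0, 0],
])

```text
clock: 17.97
position: [605.2, -134.5, 99.7]
ee_rot: [0.693, -0.143, -0.692, -0.143]
contact_force: [-5.9, -2.3, 17.5]
gripper_width: -0.1
```

```bash
python3 look.py pics/l2.png
```

```text
17.9667 [ 605.2 -134.5   99.7] [-5.9 -2.3 17.5]
```

View pics/l2.png

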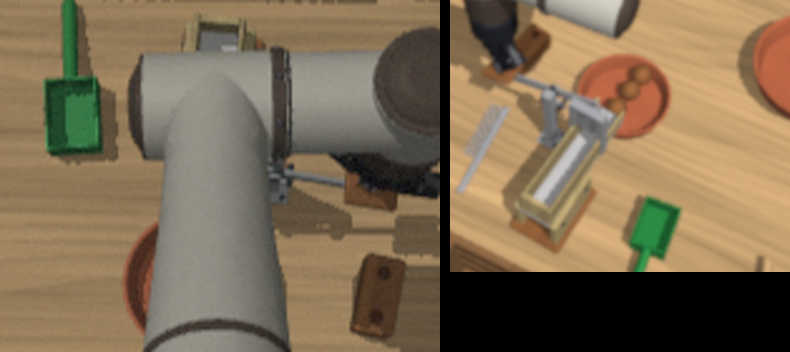

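The scene view shows all three balls in the saucer, at about (640,75), (630,90) and (616,104), and the chute empty. I'll let the lever up smoothly and back off.

Call:
drive_tool([
  [-6, 0, 0, 0],
  [-8, 0, 0, 0],
  [-8, 0, 0, 0],
  [-8, 0, 0, 0],
  [-8, 0, 0, 0],
  [-8, 0, 0, 0],
  [-8, 0, 0, 0],
  [-8, 0, 0, 0],
  [-12, 0, 0, 0],
  [-15, 0, 0, 0],
])

```text
clock: 18.9
position: [603.8, -133.9, 184.0]
ee_rot: [-0.691, 0.144, 0.694, 0.144]
contact_force: [-0.4, -0.3, 0.0]
gripper_width: -0.1
```

Call:
drive_tool([
  [-20, 0, 0, 0],
  [-20, 0, 0, 0],
  [-10, 25, 0, 0],
  [0, 30, 0, 0],
  [0, 30, 0, 0],
  [0, 0, 0, 0],
  [0, 0, 0, 0],
  [0, 0, 0, 0],
  [0, 0, 0, 0],
  [0, 0, 0, 0],
])

```text
clock: 19.73
position: [571.3, -211.4, 234.5]
ee_rot: [-0.692, 0.143, 0.693, 0.143]
contact_force: [0.8, 0.1, 0.2]
gripper_width: -0.2
```

```bash
python3 look.py pics/l3.png
```

```text
19.7333 [ 571.3 -211.4  234.5] [0.8 0.1 0.2]
```

View pics/l3.png

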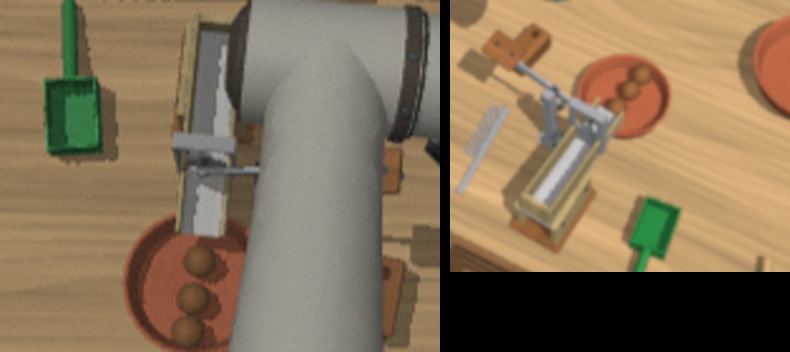

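The top view shows the balls at crop (200,261), (192,298) and (187,331) inside the saucer, and the lever and gate are back. One numeric check before handing in.

```bash
python3 - <<'E'
from h import *
for q in[(200,261),(192,298),(187,331)]:
    P=at("top",195+q[0]/2.514,120+q[1]/2.514,26)[:2];print(P.round(),np.hypot(*(P-[507,48])).round(1))
arm.job_done()
E
```

```text
[532.  47.] 24.9
[489.  55.] 19.1
[451.  59.] 56.7
the job is handed in; nothing more can be done
```

I pushed the small terracotta saucer to the spout from inside its far wall, then pressed the paddle to its stop. I held it there for about 2.5 s until all three balls had run out, let the lever up, backed off and handed the job in at about 20 s.

**Last checks:**
- **Saucer:** before the press, its centre measured about (507, 48) mm, against about (506, 48) to (506, 51) for the spout point.
- **Balls:** all three are in the saucer, about 25, 19 and 57 mm from its centre. The limit is 64 mm, so the third ball has only about 7 mm to spare. Those distances use the saucer position from before the press.
- **Lever and gate:** in the last picture the paddle is up and the gate looks shut. I could only judge this by eye, as the lever angle is not in the robot's state.
- **Other things:** the scoop, comb and gnaw block look unmoved in the last picture. I did not compare the caddy, feed bowl, water bottle or brush after the moves.

**What disagreed:** the real fingertips end about 34 mm behind the stated tool point. I found this when the first push passed over the saucer without touching it. I confirmed it by touching down on bare bench, which peaked at about 50 N of wrist force, and corrected for it in every later move.

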